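Re-lay the mixed-up pieces of a clay house-front relief

TASK

The three loose pieces of this clay house front have been laid out on the wrong wall sections: put the arched door on the section with the steps, the shuttered window on the section with the balcony railing and the potted tree on the section with the picket fence, each lying flat, straight and in the middle of the plain field, the right way up (its foot towards the steps, railing or fence). The bare round plaster bat is free to park a piece on meanwhile. The fired clay chips easily, so lower each piece right down before letting go, never lay one on another, and leave the figurine, tumbler and tool jar alone.

Things in the scene. Friction and masses are not known exactly. Their poses are not given: they have to be found in the camera images.
- door_relief: Loose pale clay relief of an arched plank door, 86 mm tall, 46 mm wide, 0.17 kg; straight sides up to 63 mm, then a half-round top. 22 mm thick plus 5 mm relief on top. x: foot to top, z up; origin: middle of foot edge, underside. Starts on a wrong section, foot to foot. Grip across its width (y), 38 mm from the foot.
- window_relief: Loose pale clay relief of a shuttered window, rectangle 86 mm tall, 52 mm wide, 0.19 kg; wide thick strip = sill (foot), shorter thin strip = lintel (top). 22 mm thick plus 5 mm relief on top. x: foot to top, z up; origin: middle of foot edge, underside. Starts on a wrong section, foot to foot. Grip across its width (y), 43 mm from the foot.
- tree_relief: Loose pale clay relief of a potted tree, 86 mm tall, 0.13 kg: pot 38 mm wide at the foot, trunk, eight-sided crown 49 mm across. 22 mm thick plus 5 mm relief on top. x: foot to top, z up; origin: middle of foot edge, underside. Starts on a wrong section, foot to foot. Grip the crown's flat sides (along y), 61 mm from the foot.
- steps_section: Fixed clay wall section lying flat, 164 x 122 x 12 mm; sunken plain field x -11..97, y -39..39 mm, floor 12 mm above the table, rims 5 mm higher. Origin: at table level, centre line, under where the foot of its piece belongs. x points up the house. Below the field: three steps (up to 9 mm above the floor), widening downwards; brick sides. The door belongs here.
- balcony_section: Fixed clay wall section lying flat, 164 x 122 x 12 mm; sunken plain field x -11..97, y -39..39 mm, floor 12 mm above the table, rims 5 mm higher. Origin: at table level, centre line, under where the foot of its piece belongs. x points up the house. Below the field: balcony railing, two long rails with bulging balusters (up to 8 mm); smooth stone sides. The window belongs here.
- fence_section: Fixed clay wall section lying flat, 164 x 122 x 12 mm; sunken plain field x -11..97, y -39..39 mm, floor 12 mm above the table, rims 5 mm higher. Origin: at table level, centre line, under where the foot of its piece belongs. x points up the house. Below the field: fence of six pointed pickets (6 mm); bumpy ivy sides. The potted tree belongs here.
- plaster_bat: Fixed round white plaster disc, 160 mm across and 21 mm high, bare and flat on top; a free place to park a piece. Origin: centre of its underside.
- figurine: Loose bystander, to be left alone; origin: centre of its underside. Standing clay figure of a stout woman, 148 mm high and about 75 mm across.
- tumbler: Loose bystander, to be left alone; origin: centre of its underside. Empty glass tumbler, 85 mm high, 72 mm across.
- tool_jar: Loose bystander, to be left alone; origin: centre of its underside. White jar, 68 mm across and 75 mm high, with modelling tools standing in it up to 165 mm high.
Things that resemble listed ones, but are neither listed nor needed, are in the scene too. What is shaped like the window_relief but pink or yellow is not meant. Leave any turquoise look-alike of the door_relief alone.

How it is judged:
By the outcome, as a careful person would: the job done as asked, in the order asked, and still so for the second after the job is handed in, with the robot touching nothing.
It also fails if it takes over 91 s, if anything falls off the work surface, if the arm or the gripper's body presses on something with over 40 N, if the wrist force passes 120 N, or if a joint passes its speed limit or range.

ROBOT

A 6-joint arm with a two-finger parallel gripper is mounted at the origin on the work surface. World frame = base frame: x ahead of the robot, y to its left, z up, the work surface at z = 0. Lengths are in m, angles in rad, forces in N, time in s.
With the tool pointing down it reaches from about 0.375 to 0.825 m from the base axis. Payload 5.5 kg.
Tool frame: the origin (TCP) lies between the finger pads; the fingertips stand 22 mm ahead of it and the grasp point (between the pads) lies 3 mm ahead of it; z points along the fingers, y is the line along which they close (so a half turn about z gives the same grasp; the last joint's range is limited). The gripper opens to 85 mm and grips with 20 to 120 N. Pads are 22 mm wide; open, the fingers measure 114 mm over their backs; the gripper's body (76 mm by 85 mm) begins 54 mm behind the grasp point. The pads swing forward as they close: fully open they stand 13 mm farther back than shut.
Start: joints at [1.28, 0.314, -0.047, 1.21, 0, 1.571], TCP at [0.172, 0.575, 0.219] pointing down, gripper open.
Joint ranges: [-2.67, 2.67], [-0.69, 1.73], [-1.03, 1.25], [-2.08, 2.16], [-1.42, 1.45], [-3.14, 3.14]. Speed limits (rad/s): [2.39, 2.39, 3.01, 3.14, 3.14, 3.14].

INTERFACE

Orientations are given as a unit quaternion [w, x, y, z].
In Python, from plant import arm gives the robot as it stands.
- The arm moves only by the shell command python3 -m creep 'ROWS' [FORCE]. ROWS is JSON, one flat list of numbers, 5 for each row, row after row: the shift along the tool's x, y, z in units of 30 mm (1.0 is 30 mm), then the turn about the tool's z in degrees, then the opening, from 0 (shut) to 1 (fully open). In form: [tx, ty, tz, spin, claw, tx, ty, tz, spin, claw, ...]. A call has 1 to 12 rows; each row is the pose to reach, as a shift and turn from the pose commanded when the call began, along the tool's axes at that moment; what a row does not reach only later rows make up. A row lasts 1/8 s, in which the tool goes at most 62.5 mm and 10.7 degrees, less where a joint would pass 70% of its speed; a pose out of reach is approached as far as the arm can. A call with a gripper value outside its range is refused whole. The fingers move at their own pace and stop on an object; FORCE is the grip in N (left out, the last holds). Time passes only in rows, so rows that repeat a pose let the fingers close. It gives the time, the measured TCP pose, the force, the opening and the grip force at its end, in the units of the state.
- arm.get_obs(): the state, without advancing time (a new reading comes with each control period).
- arm.read_camera(name): name is "side" or "top" or "wrist"; returns a dict with "color" (384x512x3 uint8, red, green, blue), "mtx" (3x3 intrinsics, pixels), "origin" and "rotation" of the camera in the world. Camera axes: x right, y down, z forward; pixel columns grow to the right and rows downward; lengths in m; the calibration is good to about 2 mm. A picture is of the moment at which its call begins. There is no depth.
- arm.sign_off(): hands the job in; it is judged then, once.
The state is a dict: "time": time; "qpos": joint angles; "joint_velocities": joint speeds; "tau": joint torques, N m; "tool_pos": TCP position; "orientation": TCP orientation; "ft_force": force on the tool from outside, world axes, zero at the start; "ft_torque": the same for the moment, N m; "grip_width": opening from 0.0 (shut) to 1.0 (fully open); "gripper_force": force on a finger pad.
Only numpy, scipy, OpenCV 4.12 (cv2) and the standard library are available. Lean on these libraries where they do the work, as an engineer would, in place of code of your own. Each camera call takes 0.05 s, during which the arm holds its last target. There are 200 camera calls.

## Working session

There is one attempt and no reset: what is moved stays moved. The work goes in short steps, Python scripts to look and compute and a shell command to move; the robot and the scene stay as the last step left them, time stands still between calls to the robot, and variables do not carry over. Pictures are saved under pics/ and viewed, at most 14 in all, crops included, and the job is handed in when it is done.

```bash
mkdir -p pics; ls; cat > h.py <<'E'
import numpy as np,cv2
from plant import arm
def shot(n,f=None):
    c=arm.read_camera(n)
    if f: cv2.imwrite('pics/'+f,c['color'][:,:,::-1])
    return c
def ray(c,u,v,z):
    d=np.array(c['rotation'])@np.linalg.inv(np.array(c['mtx']))@np.array([u,v,1.]); o=np.array(c['origin'])
    return o+d*(z-o[2])/d[2]
def proj(c,p):
    q=np.array(c['mtx'])@np.array(c['rotation']).T@(np.array(p)-np.array(c['origin'])); return q[:2]/q[2]
E
python3 - <<'E'
from h import *
for n in ['top','side','wrist']:
    c=shot(n,n+'0.png');print(n,c['mtx'],c['origin'],c['rotation'])
print(arm.get_obs())
im=cv2.imread('pics/top0.png');cv2.imwrite('pics/top0b.png',cv2.resize(im,(800,600),interpolation=cv2.INTER_CUBIC))
E
```

```text
pics
top [[395.84789515   0.         256.27978692]
 [  0.         395.84789515 196.16066971]
 [  0.           0.           1.        ]] [ 0.30755419 -0.01267836  1.30952603] [-0.06052088  0.7084721  -0.70141515  0.04920664]
side [[355.5401019    0.         253.83243948]
 [  0.         355.5401019  193.41461164]
 [  0.           0.           1.        ]] [ 0.45829898 -0.88350289  0.85866553] [-0.3991675   0.91594057 -0.04093572  0.00651494]
wrist [[314.01187163   0.         250.05624729]
 [  0.         314.01187163 194.55907429]
 [  0.           0.           1.        ]] [0.10176313 0.59484012 0.37300119] [0.11727224 0.79347377 0.59094358 0.08621073]
{'time': 0.15, 'qpos': array([ 1.27997893e+00,  3.14089980e-01, -4.78250045e-02,  1.21021382e+00,
        1.40505232e-05,  1.57079823e+00]), 'joint_velocities': array([-0.00049928, -0.00297753,  0.00214869, -0.00044836, -0.0002059 ,
       -0.00184131]), 'tau': array([ 1.48482168e-04, -5.40044010e+01,  3.40060973e+01,  1.32744201e-02,
       -3.53133800e-06, -4.67116521e-06]), 'tool_pos': array([0.17190607, 0.57437108, 0.21862751]), 'orientation': array([-1.03486127e-04,  1.44897742e-01,  9.89446411e-01, -6.58188249e-04]), 'ft_force': array([-0.03986137,  0.39798497,  0.68512703]), 'ft_torque': array([-0.01281029,  0.00865079,  0.04080192]), 'gripper_force': 0.0, 'grip_width': 0.9984190018521754}
```

View pics/top0b.png

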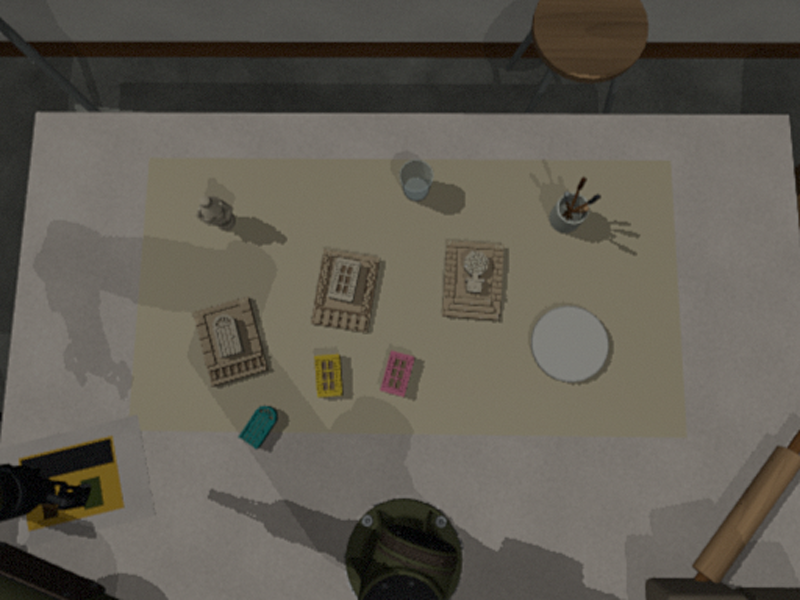

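View pics/side0.png

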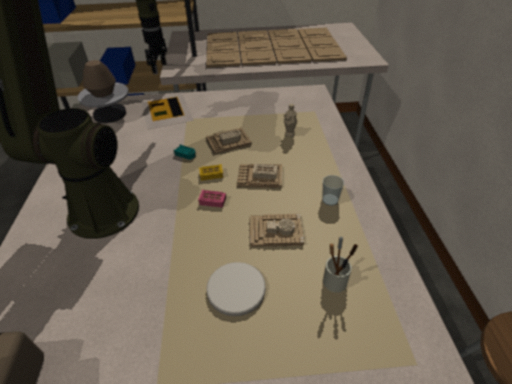

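The top view (800x600 scale) shows the door on the balcony section (~232,342), the window on the fence section (~346,290), the tree on the steps section (~475,280), and the bat at (570,343). The yellow, pink and turquoise decoys lie below them. Next I'll get coarse poses from the top image.

```bash
cat > h.py <<'E'
import numpy as np,cv2
from scipy.spatial.transform import Rotation as R
from plant import arm
def rot(c):
    q=np.array(c['rotation']); return R.from_quat(q[[1,2,3,0]]).as_matrix()
def shot(n,f=None,s=1):
    c=arm.read_camera(n)
    if f: cv2.imwrite('pics/'+f,cv2.resize(c['color'][:,:,::-1],None,fx=s,fy=s,interpolation=cv2.INTER_CUBIC))
    return c
def ray(c,u,v,z):
    d=rot(c)@np.linalg.inv(np.array(c['mtx']))@np.array([u,v,1.]); o=np.array(c['origin'])
    return o+d*(z-o[2])/d[2]
def proj(c,p):
    q=np.array(c['mtx'])@rot(c).T@(np.array(p)-np.array(c['origin'])); return q[:2]/q[2]
E
python3 - <<'E'
from h import *
c=shot('top');im=c['color'];hsv=cv2.cvtColor(im,cv2.COLOR_RGB2HSV)
for n,p in dict(mat=(240,120),fence=(207,190),brick=(288,180),bat=(365,220),bal=(130,215)).items():print(n,im[p[1],p[0]],hsv[p[1],p[0]])
for n,p in dict(balc=(232,342),fence=(346,290),steps=(475,280),bat=(570,343),tumbler=(415,180),jar=(570,212),fig=(213,212)).items():
    print(n,ray(c,p[0]*.64,p[1]*.64,.015).round(3))
o=arm.get_obs();q=o['orientation'];print(R.from_quat(q[[1,2,3,0]]).as_matrix().round(3))
w=shot('wrist');print(rot(w).round(3)); T=R.from_quat(q[[1,2,3,0]]).as_matrix();print('cam in tool',T.T@(np.array(w['origin'])-o['tool_pos']),(T.T@rot(w)).round(3))
cv2.imwrite('pics/topc.png',cv2.resize(im[140:290,110:400,::-1],None,fx=2.7,fy=2.7,interpolation=cv2.INTER_CUBIC))
E
```

```text
mat [118 113  94] [ 24  52 118]
fence [68 57 42] [17 98 68]
brick [98 87 70] [18 73 98]
bat [128 126 122] [ 20  12 128]
bal [90 81 65] [19 71 90]
balc [0.431 0.364 0.015]
fence [0.545 0.126 0.015]
steps [ 0.569 -0.149  0.015]
bat [ 0.436 -0.346  0.015]
tumbler [ 0.791 -0.019  0.015]
jar [ 0.72  -0.355  0.015]
fig [0.715 0.42  0.015]
[[-0.958  0.287 -0.   ]
 [ 0.287  0.958 -0.001]
 [ 0.    -0.001 -1.   ]]
[[ 0.287  0.918  0.276]
 [ 0.958 -0.274 -0.084]
 [-0.001  0.288 -0.958]]
cam in tool [ 0.07305377 -0.00066719 -0.1544603 ] [[ 0.    -0.958 -0.288]
 [ 1.     0.    -0.   ]
 [ 0.    -0.288  0.958]]
```

View pics/topc.png

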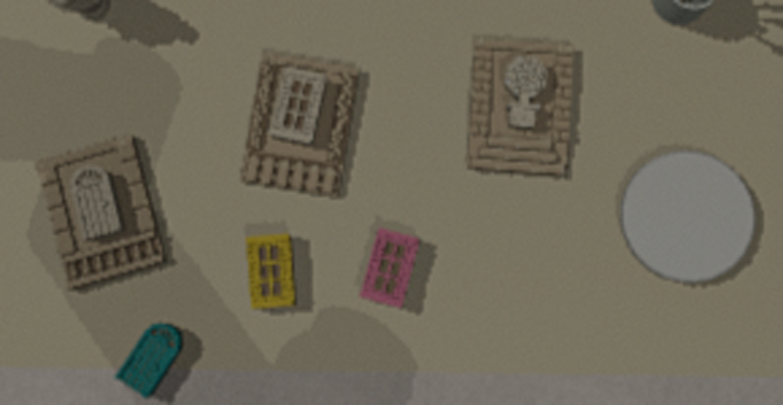

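```bash
cat >> h.py <<'E'
def T():
    o=arm.get_obs();return R.from_quat(o['orientation'][[1,2,3,0]]).as_matrix(),o['tool_pos']
def go(p,head=None,z=None):
    """shift (units) from now to world p (x,y[,z]); spin deg so tool x (mod 180) has world heading head"""
    M,t=T();p=np.array([p[0],p[1],t[2] if z is None else z]);s=M.T@(p-t)/.03
    a=None
    if head is not None:
        h=np.degrees(np.arctan2(M[1,0],M[0,0]));a=-(head-h);a=(a+90)%180-90
    return s.round(2),a,'tcp',t.round(4),'hd',np.degrees(np.arctan2(M[1,0],M[0,0])).round(1),'tilt',M[2].round(4)
E
python3 - <<'E'
from h import *
c=shot('top')
f=lambda p:ray(c,p[0]/2.7+110,p[1]/2.7+140,.015)[:2]
S=dict(steps=[(475,35),(577,40),(574,180),(466,170)],fence=[(264,47),(366,68),(344,198),(241,182)],balc=[(40,160),(136,134),(166,262),(70,290)])
for n,k in S.items():
    a=[f(p) for p in k];d=(a[0]+a[1]-a[2]-a[3])/2;print(n,(sum(a)/4).round(3),np.linalg.norm(d).round(3),np.linalg.norm(a[0]-a[1]).round(3),np.degrees(np.arctan2(d[1],d[0])).round(1),go(sum(a)/4,np.degrees(np.arctan2(d[1],d[0])),.25))
E
```

```text
steps [ 0.569 -0.148] 0.173 0.127 -2.9 (array([-19.58, -19.28,  -1.02]), np.float64(-13.789325493009073), 'tcp', array([0.172 , 0.5746, 0.219 ]), 'hd', np.float64(163.3), 'tilt', array([-0.e+00, -6.e-04, -1.e+00]))
fence [0.545 0.122] 0.168 0.13 -8.1 (array([-16.23, -10.89,  -1.03]), np.float64(-8.551232557360038), 'tcp', array([0.172 , 0.5746, 0.219 ]), 'hd', np.float64(163.3), 'tilt', array([-0.e+00, -6.e-04, -1.e+00]))
balc [0.434 0.365] 0.164 0.122 16.0 (array([-10.37,  -4.19,  -1.03]), np.float64(-32.68981179907166), 'tcp', array([0.172 , 0.5746, 0.219 ]), 'hd', np.float64(163.3), 'tilt', array([-0.e+00, -6.e-04, -1.e+00]))
```

```bash
python3 -m creep '[-16.2,-10.9,-1,-8.5,1,-16.2,-10.9,-1,-8.5,1,-16.2,-10.9,-1,-8.5,1,-16.2,-10.9,-1,-8.5,1,-16.2,-10.9,-1,-8.5,1,-16.2,-10.9,-1,-8.5,1,-16.2,-10.9,-1,-8.5,1,-16.2,-10.9,-1,-8.5,1,-16.2,-10.9,-1,-8.5,1,-16.2,-10.9,-1,-8.5,1,-16.2,-10.9,-1,-8.5,1,-16.2,-10.9,-1,-8.5,1]'
python3 - <<'E'
from h import *
w=shot('wrist','w_fence.png');print(arm.get_obs()['qpos'])
print(go((.569,-.148),-2.9,.25))
E
```

```text
time: 1.8
tool_pos: [0.5432, 0.1227, 0.2491]
orientation: [-0.0, 0.071, 0.997, 0.0]
ft_force: [0.7, 0.5, 0.5]
grip_width: 1.002
gripper_force: 0.0
[ 2.22541409e-01  2.22238510e-01 -9.90199918e-02  1.25001869e+00
  3.61211310e-04  3.63863472e-01]
(array([-2.13, -8.82, -0.03]), np.float64(-5.197159963227136), 'tcp', array([0.5431, 0.123 , 0.2492]), 'hd', np.float64(171.9), 'tilt', array([ 6.e-04,  2.e-04, -1.e+00]))
```

View pics/w_fence.png

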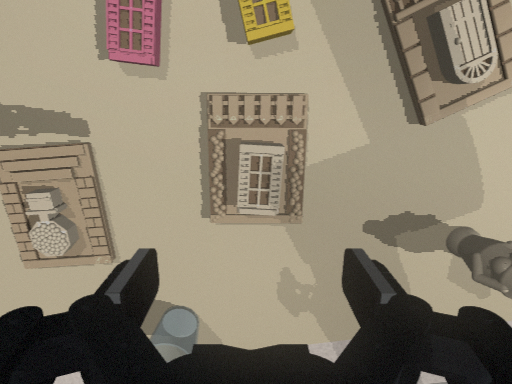

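The wrist view is sharp: the fence section spans about (207,93)–(307,223) with the window in it, foot towards the fence. The tree and steps are at left and the door at upper right.

```bash
cat >> h.py <<'E'
def rect(c,mask,z):
    """largest contour in mask -> world minAreaRect at height z: centre, long, short, heading of long side (-90..90)"""
    k=max(cv2.findContours(mask,cv2.RETR_EXTERNAL,cv2.CHAIN_APPROX_NONE)[0],key=cv2.contourArea)
    P=np.array([ray(c,u,v,z)[:2] for u,v in k[:,0]])
    b=cv2.boxPoints(cv2.minAreaRect((P*1000).astype(np.float32)))/1000
    e=[b[1]-b[0],b[2]-b[1]];l=[np.linalg.norm(x) for x in e];i=int(np.argmax(l));h=np.degrees(np.arctan2(e[i][1],e[i][0]));h=(h+90)%180-90
    return b.mean(0).round(4),round(max(l),4),round(min(l),4),round(h,1),k
def look(roi,zs=.015,zp=.037,f=None,smat=62,sp=48,vp=95,cam='wrist'):
    c=shot(cam);im=c['color'];hsv=cv2.cvtColor(cv2.GaussianBlur(im,(3,3),0),cv2.COLOR_RGB2HSV)
    x0,y0,x1,y1=roi;R_=np.zeros(im.shape[:2],np.uint8);R_[y0:y1,x0:x1]=255
    m=cv2.inRange(hsv,(0,smat,0),(40,255,255))&R_;m=cv2.morphologyEx(cv2.morphologyEx(m,cv2.MORPH_OPEN,np.ones((3,3))),cv2.MORPH_CLOSE,np.ones((9,9)))
    p=cv2.inRange(hsv,(0,0,vp),(40,sp,255))&R_
    out=im[:,:,::-1].copy();res=[]
    for mm,z,col in((m,zs,(0,0,255)),(p,zp,(0,255,0))):
        if mm.any(): r=rect(c,mm,z);print(r[:4]);cv2.drawContours(out,[r[4]],-1,col,1);res.append(r)
    if f: o=cv2.resize(out[y0:y1,x0:x1],None,fx=3,fy=3);cv2.imwrite('pics/'+f,o[:600,:800])
    return c
E
python3 - <<'E'
from h import *
im=cv2.imread('pics/w_fence.png');hsv=cv2.cvtColor(im,cv2.COLOR_BGR2HSV)
for n,p in dict(mat=(330,150),mat2=(190,150),shadow=(100,120),rim=(255,222),field=(230,180),win=(245,180),winside=(260,147),ivy=(218,180)).items():print(n,hsv[p[1],p[0]])
c=look((195,80,320,235),f='l1.png')
E
```

```text
mat [ 21  52 187]
mat2 [ 21  55 181]
shadow [ 21  53 178]
rim [ 18  71 166]
field [ 16  69 114]
win [ 19  45 181]
winside [ 19  46 183]
ivy [ 17  70 142]
(array([0.5445, 0.1294], dtype=float32), np.float32(0.163), np.float32(0.1216), np.float32(-8.4))
(array([0.563 , 0.1304], dtype=float32), np.float32(0.0873), np.float32(0.0506), np.float32(-12.0))
```

View pics/l1.png

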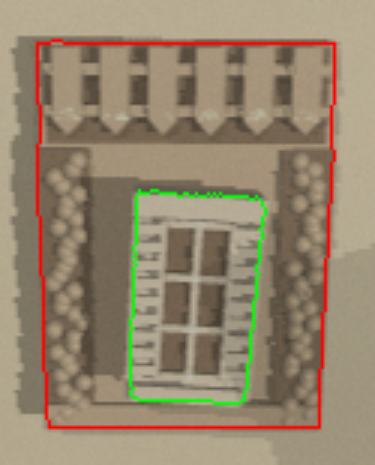

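Measured the fence section at (0.5445, 0.1294), heading -8.4°, 163 x 122 mm, and the window at (0.563, 0.130), 87 x 51 mm. Both sizes match the given ones. Next is the steps section.

```bash
python3 -m creep '[-2.1,-8.8,0,-5,1,-2.1,-8.8,0,-5,1,-2.1,-8.8,0,-5,1,-2.1,-8.8,0,-5,1,-2.1,-8.8,0,-5,1,-2.1,-8.8,0,-5,1,-2.1,-8.8,0,-5,1,-2.1,-8.8,0,-5,1]'
python3 - <<'E'
from h import *
c=look((190,80,335,260),f='l2.png')
E
```

```text
time: 2.9
tool_pos: [0.5688, -0.1463, 0.2495]
orientation: [0.0, 0.026, 1.0, 0.0]
ft_force: [-1.2, -0.2, -0.1]
grip_width: 0.998
gripper_force: 0.0
(array([ 0.5693, -0.1427], dtype=float32), np.float32(0.1652), np.float32(0.1209), np.float32(-3.8))
(array([ 0.5822, -0.1459], dtype=float32), np.float32(0.0847), np.float32(0.0473), np.float32(-3.0))
```

View pics/l2.png

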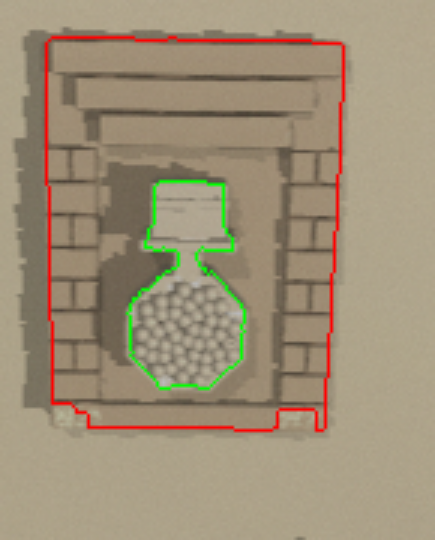

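The tree's outline is clean: pot foot edge at crop (190,182), crown flats at x=129 and 244, crown top at y=388. From that I work out the tree's axis and the grasp.

```bash
python3 - <<'E'
from h import *
c=shot('wrist');g=lambda u,v,z=.037:ray(c,u/3+190,v/3+80,z)[:2]
a=g(190,182,.034);b=g(187,388,.036);k=(g(129,334)+g(244,334))/2
print(a,b,np.linalg.norm(a-b),np.linalg.norm(k-a),'w',np.linalg.norm(g(129,334)-g(244,334)));d=b-a;h=np.degrees(np.arctan2(d[1],d[0]));print(h,k)
G=a+.061*d/np.linalg.norm(d);print(G,go((G+k)/2,h,.044))
t=shot('top');r=rect(t,cv2.inRange(t['color'],(105,105,100),(255,255,255))[0:384]*np.pad(np.ones((50,60),np.uint8),((195,139),(335,117))),.021);print('bat',r[:4])
E
```

```text
[ 0.54122292 -0.14195506] [ 0.62543214 -0.14742813] 0.08438688793242576 0.06084747897631883 w 0.04663136098722661
-3.7186395183754564 [ 0.60190488 -0.14644011]
[ 0.60209449 -0.14591133] (array([-1.1 ,  0.08,  6.85]), np.float64(0.6669257187982112), 'tcp', array([ 0.5688, -0.1468,  0.2495]), 'hd', np.float64(176.9), 'tilt', array([-1.e-04,  1.e-04, -1.e+00]))
bat (array([ 0.4386, -0.3887], dtype=float32), np.float32(0.1758), np.float32(0.0781), np.float32(-11.9))
```

```bash
python3 -m creep '[-1.1,0.08,0,0.7,1,-1.1,0.08,2,0.7,1,-1.1,0.08,4,0.7,1,-1.1,0.08,5.5,0.7,1,-1.1,0.08,6.4,0.7,1,-1.1,0.08,6.85,0.7,1,-1.1,0.08,6.85,0.7,1,-1.1,0.08,6.85,0.7,0.3,-1.1,0.08,6.85,0.7,0.3,-1.1,0.08,6.85,0.7,0.3,-1.1,0.08,6.85,0.7,0.3,-1.1,0.08,6.85,0.7,0.3]' 40
python3 - <<'E'
from h import *
shot('side','s1.png');c=shot('wrist');cv2.imwrite('pics/w1.png',c['color'][:,:,::-1])
im=cv2.imread('pics/s1.png');cv2.imwrite('pics/s1c.png',np.vstack([cv2.resize(im[170:290,210:350],None,fx=3,fy=3),cv2.resize(cv2.imread('pics/w1.png')[100:330,40:460],(420,230))]))
E
```

```text
time: 4.55
tool_pos: [0.6019, -0.1476, 0.0439]
orientation: [0.0, 0.034, 0.999, -0.0]
ft_force: [0.5, 0.5, -0.0]
grip_width: 0.303
gripper_force: 0.0
```

View pics/s1c.png

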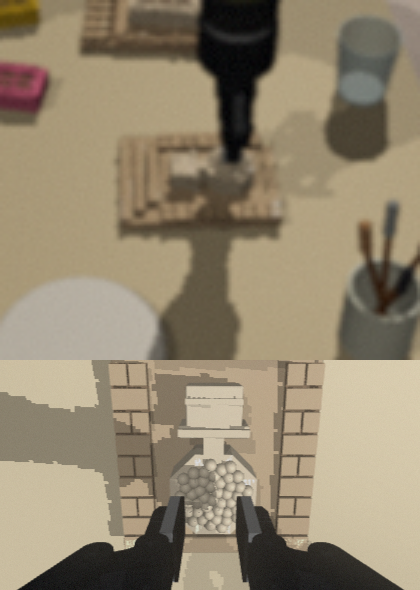

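The fingers closed to 0.30 without touching anything. I'll project the expected fingertip positions into the wrist view to see why.

```bash
python3 - <<'E'
from h import *
c=shot('wrist');M,t=T();print(t)
im=cv2.imread('pics/w1.png')
for n,p in dict(tcp=(0,0,0),grasp=(0,0,.003),tip=(0,0,.022),tl=(0,-.0125,.022),tr=(0,.0125,.022),tlf=(.011,-.0125,.022),tll=(-.011,-.0125,.022)).items():
    q=proj(c,t+M@np.array(p));print(n,q.round(1));cv2.circle(im,tuple(int(round(4*x)) for x in q),8,(0,0,255),1,shift=2)
for p in [(.5412,-.142,.034),(.602,-.146,.039),(.602,-.146,.012)]:
    q=proj(c,p);print(q);cv2.circle(im,tuple(int(round(4*x)) for x in q),8,(255,0,0),1,shift=2)
cv2.imwrite('pics/w1d.png',cv2.resize(im[120:384,130:390],None,fx=2.2,fy=2.2))
E
```

```text
[ 0.60178128 -0.1474913   0.04378189]
tcp [251.5 242.1]
grasp [251.5 239.8]
tip [251.3 226.4]
tl [230.7 226.4]
tr [272.  226.4]
tlf [230.4 209.2]
tll [231. 243.]
[254.2926031  125.37859718]
[254.16878586 238.58624591]
[253.64295069 220.64442688]
```

View pics/w1d.png

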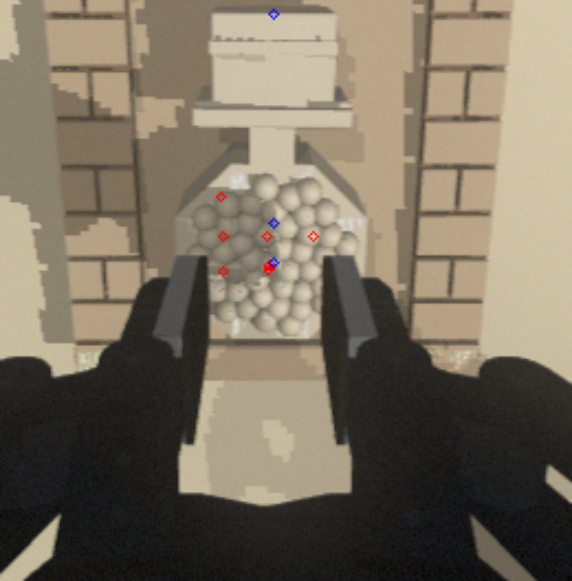

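```bash
python3 - <<'E'
from h import *
c=shot('side')
for z in (.02,.04,.06,.08,.1):print(z,proj(c,(.602,-.147,z)).round(1))
for f in('side',):
    im=c['color'][:,:,::-1];cv2.imwrite('pics/s2.png',cv2.resize(im[190:250,250:330],None,fx=8,fy=8,interpolation=cv2.INTER_CUBIC))
E
```

```text
0.02 [286.2 226.7]
0.04 [286.5 222.3]
0.06 [286.7 217.9]
0.08 [287.  213.4]
0.1 [287.3 208.8]
```

View pics/s2.png

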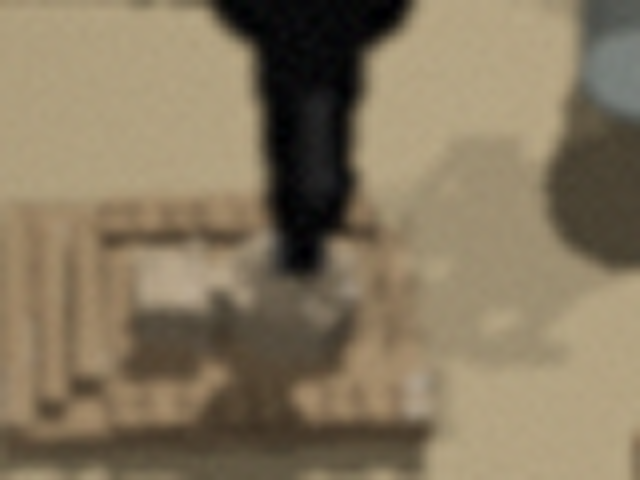

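The side view puts the fingertips at z≈0.05, above the crown, so the pads sit higher than I assumed. I'll open, go down in small steps watching the force, and then close.

```bash
python3 -m creep '[0,0,0,0,1,0,0,0,0,1,0,0,0,0,1,0,0.03,0.2,0,1,0,0.03,0.4,0,1,0,0.03,0.6,0,1,0,0.03,0.6,0,1]' 40
python3 - <<'E'
from h import *
c=shot('wrist');cv2.imwrite('pics/w2.png',cv2.resize(c['color'][120:384,100:410,::-1],None,fx=2,fy=2))
M,t=T();print(t)
for z in (-.02,0,.02):
  for x in (.011,-.011):print(z,x,[(proj(c,t+M@np.array([x,s*.0425,z]))-[100,120])*2 for s in(-1,1)])
E
```

```text
time: 5.62
tool_pos: [0.6012, -0.1464, 0.0249]
orientation: [-0.001, 0.034, 0.999, 0.0]
ft_force: [0.6, -0.4, 0.4]
grip_width: 0.997
gripper_force: 0.0
[ 0.60153358 -0.1465521   0.02535585]
-0.02 0.011 [array([120.60536229, 240.48540855]), array([485.31811326, 240.50972487])]
-0.02 -0.011 [array([128.03239141, 323.37429814]), array([477.64580443, 323.39899704])]
0 0.011 [array([141.38366273, 208.10742706]), array([463.88707621, 208.12842855])]
0 -0.011 [array([147.21843046, 282.94731082]), array([457.85840684, 282.96865431])]
0.02 0.011 [array([157.85139784, 182.44642442]), array([446.90207968, 182.46489185])]
0.02 -0.011 [array([162.55595642, 250.62954238]), array([442.04020158, 250.64831219])]
```

View pics/w2.png

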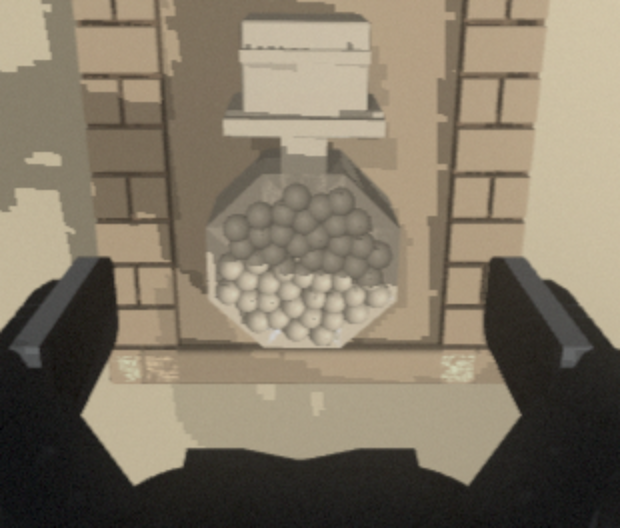

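The gap in the wrist view puts the open tips at about z=0.05, some 35 mm farther back than specified. I'll go by what I measured: 23 mm lower, then close.

```bash
python3 -m creep '[0,0,0.3,0,1,0,0,0.55,0,1,0,0,0.7,0,1,0,0,0.75,0,1,0,0,0.75,0,0.4,0,0,0.75,0,0.4,0,0,0.75,0,0.4,0,0,0.75,0,0.4]' 40
python3 - <<'E'
from h import *
c=shot('wrist');cv2.imwrite('pics/w3.png',cv2.resize(c['color'][100:384,100:410,::-1],None,fx=2,fy=2))
E
```

```text
time: 6.68
tool_pos: [0.6023, -0.1467, 0.0038]
orientation: [0.0, 0.034, 0.999, -0.0]
ft_force: [-0.3, 0.4, 3.0]
grip_width: 0.563
gripper_force: 42.4
```

View pics/w3.png

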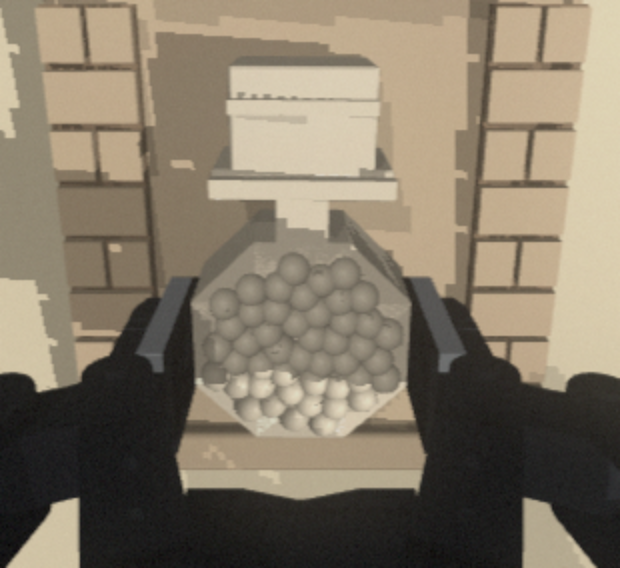

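The crown is gripped (48 mm, 42 N). I lift it and carry it over the bat.

```bash
python3 -m creep '[0,0,-0.5,0,0.4,0,0,-1.5,0,0.4,0,0,-2.5,0,0.4,1,-1.5,-2.5,0,0.4,2,-3,-2.5,0,0.4,3,-4.5,-2.5,0,0.4,4,-6,-2.5,0,0.4,4.47,-7,-2.5,0,0.4,4.47,-7,-2.5,0,0.4,4.47,-7,-1.5,0,0.4,4.47,-7,-1,0,0.4,4.47,-7,-1,0,0.4]'
python3 - <<'E'
from h import *
c=shot('wrist');im=c['color'];hsv=cv2.cvtColor(im,cv2.COLOR_RGB2HSV)
m=cv2.inRange(hsv,(0,0,120),(180,28,255));k=max(cv2.findContours(m,0,1)[0],key=cv2.contourArea)
P=np.array([ray(c,u,v,.021)[:2] for u,v in k[:,0]]);print(cv2.boundingRect(k),cv2.minEnclosingCircle((P*1000).astype(np.float32)))
cv2.imwrite('pics/w4.png',im[:,:,::-1]);print(T()[1])
E
```

```text
time: 8.22
tool_pos: [0.4533, -0.3456, 0.0322]
orientation: [-0.001, 0.033, 0.999, 0.001]
ft_force: [-0.7, -0.5, -1.1]
grip_width: 0.561
gripper_force: 42.0
(112, 49, 285, 231) ((434.1810607910156, -343.1029968261719), 78.41653442382812)
[ 0.45396922 -0.34624903  0.0331586 ]
```

View pics/w4.png

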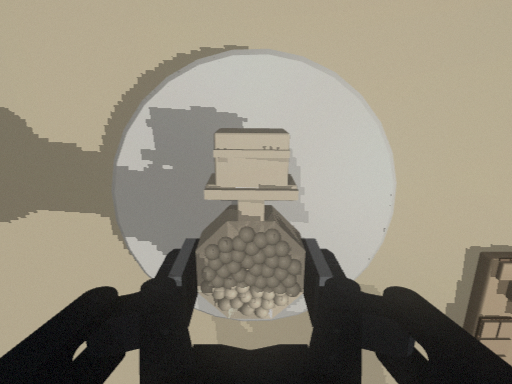

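The tree hangs over the bat, well inside its edge (bat centre 0.434, -0.343). I lower it.

```bash
python3 -m creep '[0,0,0.4,0,0.4,0,0,0.55,0,0.4,0,0,0.63,0,0.4,0,0,0.68,0,0.4,0,0,0.7,0,0.4,0,0,0.7,0,0.4]'
```

```text
time: 9.02
tool_pos: [0.454, -0.3472, 0.0128]
orientation: [0.0, 0.034, 0.999, -0.0]
ft_force: [-1.7, 0.8, 4.0]
grip_width: 0.565
gripper_force: 42.5
```

```bash
python3 -m creep '[0,0,0,0,0.7,0,0,0,0,1,0,0,0,0,1,0,0,-1,0,1,0,0,-3,0,1,0,0,-5,0,1,0,0,-7,0,1,0,2,-8,0,1]' && python3 -m creep '[2.3,21.6,0,-20,1,2.3,21.6,0,-20,1,2.3,21.6,0,-20,1,2.3,21.6,0,-20,1,2.3,21.6,0,-20,1,2.3,21.6,0,-20,1,2.3,21.6,0,-20,1,2.3,21.6,0,-20,1,2.3,21.6,0,-20,1,2.3,21.6,0,-20,1,2.3,21.6,0,-20,1,2.3,21.6,0,-20,1]'
python3 - <<'E'
from h import *
c=look((180,60,340,260),f='l3.png')
E
```

```text
time: 10.02
tool_pos: [0.4593, -0.294, 0.254]
orientation: [0.003, 0.036, 0.999, -0.002]
ft_force: [0.8, 1.4, -0.5]
grip_width: 1.0
gripper_force: 0.0
time: 11.52
tool_pos: [0.432, 0.3616, 0.2496]
orientation: [-0.0, -0.142, 0.99, -0.0]
ft_force: [-0.0, -0.6, 0.3]
grip_width: 0.998
gripper_force: 0.0
(array([0.4336, 0.3716], dtype=float32), np.float32(0.1634), np.float32(0.1207), np.float32(16.9))
(array([0.4438, 0.3724], dtype=float32), np.float32(0.0849), np.float32(0.0451), np.float32(16.3))
```

```bash
python3 - <<'E'
from h import *
print(go((.439,.371),16.3,.003))
E
```

```text
(array([-0.33,  0.29,  8.23]), np.float64(-0.06876989917256537), 'tcp', array([0.4321, 0.3602, 0.2498]), 'hd', np.float64(-163.8), 'tilt', array([ 7.e-04, -7.e-04, -1.e+00]))
```

View pics/l3.png

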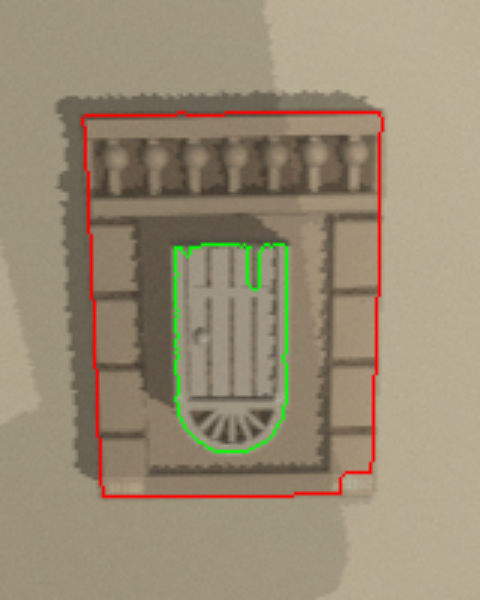

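The contours fit the balcony section and the door, whose foot faces the railing. Next I grasp the door.

```bash
python3 -m creep '[-0.33,0.29,1,0,1,-0.33,0.29,3,0,1,-0.33,0.29,5,0,1,-0.33,0.29,6.6,0,1,-0.33,0.29,7.5,0,1,-0.33,0.29,8,0,1,-0.33,0.29,8.23,0,1,-0.33,0.29,8.23,0,0.4,-0.33,0.29,8.23,0,0.4,-0.33,0.29,8.23,0,0.4,-0.33,0.29,8.23,0,0.4,-0.33,0.29,8.23,0,0.4]' 40
```

```text
time: 13.08
tool_pos: [0.4405, 0.3717, 0.0047]
orientation: [0.001, -0.14, 0.99, 0.001]
ft_force: [-0.3, -1.1, 6.4]
grip_width: 0.527
gripper_force: 42.2
```

```bash
python3 -m creep '[0,0,-0.4,0,0.4,0,0,-1.2,0,0.4,0,0,-2.2,0,0.4,0,0,-3,0,0.4,0,0,-3,0,0.4]'
python3 - <<'E'
from h import *
print(go((.5813,-.1435),-3.8))
E
```

```text
time: 13.7
tool_pos: [0.4409, 0.3722, 0.0957]
orientation: [0.002, -0.14, 0.99, 0.001]
ft_force: [1.1, 0.8, -2.5]
grip_width: 0.526
gripper_force: 41.4
(array([  0.28, -17.81,  -0.03]), np.float64(19.94044409978389), 'tcp', array([0.4409, 0.3722, 0.0957]), 'hd', np.float64(-163.9), 'tilt', array([-0.0039,  0.0018, -1.    ]))
```

```bash
python3 -m creep '[0.28,-17.8,0,20,0.4,0.28,-17.8,0,20,0.4,0.28,-17.8,0,20,0.4,0.28,-17.8,0,20,0.4,0.28,-17.8,0,20,0.4,0.28,-17.8,0,20,0.4,0.28,-17.8,0,20,0.4,0.28,-17.8,0,20,0.4,0.28,-17.8,0,20,0.4,0.28,-17.8,0,20,0.4,0.28,-17.8,0,20,0.4,0.28,-17.8,0,20,0.4]'
python3 - <<'E'
from h import *
z=[];
for i in range(4):
    c=shot('wrist');z.append(T()[1])
print(np.mean(z,0).round(4),go((.5813,-.1435),-3.8,.005))
im=c['color'];hsv=cv2.cvtColor(cv2.GaussianBlur(im,(3,3),0),cv2.COLOR_RGB2HSV)
# find field/piece edges: foot edge of piece in tool frame (piece bottom plane at tool z known): 
cv2.imwrite('pics/w5.png',im[:,:,::-1])
p=cv2.inRange(hsv,(0,0,80),(40,50,255));M,t=T()
col=p[:,252];print([i for i in range(1,384) if col[i]!=col[i-1]])
E
```

```text
time: 15.2
tool_pos: [0.5793, -0.1431, 0.0928]
orientation: [-0.001, 0.033, 0.999, 0.0]
ft_force: [0.4, 0.6, -2.1]
grip_width: 0.528
gripper_force: 41.7
[ 0.5798 -0.1433  0.0933] (array([-0.05,  0.  ,  2.95]), np.float64(0.010675706737629298), 'tcp', array([ 0.5799, -0.1435,  0.0935]), 'hd', np.float64(176.2), 'tilt', array([-1.e-04,  0.e+00, -1.e+00]))
[2, 3, 8, 15, 21, 22, 38, 40, 43, 45, 51, 52, 57, 60, 61, 66, 67, 178, 192, 217, 218, 226, 237, 317, 350]
```

View pics/w5.png

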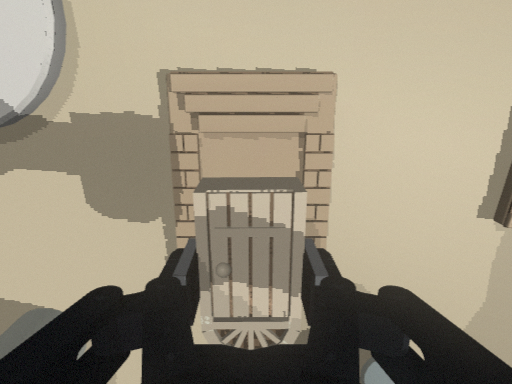

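The door is held straight, with its underside foot edge at about (251,179). The step edge is at (252,132) and the field sides are near x=200 and 305. I check the foot against the field.

```bash
python3 - <<'E'
from h import *
c=shot('wrist')
print('foot bottom',ray(c,251,179,.1008),'foot face',ray(c,251,190,.1228),'corners',ray(c,196,190,.1228),ray(c,305,190,.1228))
print('step edge',ray(c,252,132,.02)[:2],ray(c,252,132,.012)[:2],'sides',ray(c,200,150,.015)[:2],ray(c,303,150,.015)[:2])
u=np.array([np.cos(np.radians(-3.8)),np.sin(np.radians(-3.8))]);print('pred foot',np.array([.5863,-.1438])-.043*u,'pred step edge',np.array([.5863,-.1438])-.054*u)
E
```

```text
foot bottom [ 0.54319208 -0.14135063  0.1008    ] foot face [ 0.54243335 -0.14136105  0.1228    ] corners [ 0.5409289  -0.16409733  0.1228    ] [ 0.54391036 -0.11903941  0.1228    ]
step edge [ 0.52870207 -0.1394668 ] [ 0.5294698 -0.13947  ] sides [ 0.5397773  -0.17886178] [ 0.54483086 -0.10251297]
pred foot [ 0.54339454 -0.14095022] pred step edge [ 0.53241872 -0.14022121]
```

```bash
python3 -m creep '[0.03,0,1,0,0.4,0.03,0,2,0,0.4,0.03,0,2.5,0,0.4,0.03,0,2.8,0,0.4,0.03,0,2.9,0,0.4,0.03,0,2.95,0,0.4,0.03,0,2.97,0,0.4,0.03,0,2.97,0,0.4]'
```

```text
time: 16.45
tool_pos: [0.5796, -0.1444, 0.0048]
orientation: [0.001, 0.034, 0.999, -0.0]
ft_force: [0.1, 0.4, -1.0]
grip_width: 0.53
gripper_force: 41.7
```

```bash
python3 -m creep '[0,0,0.02,0,0.4,0,0,0.04,0,0.4,0,0,0.04,0,0.4]'
```

```text
time: 16.82
tool_pos: [0.5796, -0.1444, 0.0047]
orientation: [0.001, 0.034, 0.999, -0.0]
ft_force: [-3.4, 0.9, 11.2]
grip_width: 0.53
gripper_force: 43.1
```

```bash
python3 -m creep '[0,0,0,0,0.7,0,0,0,0,1,0,0,0,0,1,0,0,-0.5,0,1,0,0,-2,0,1,0,0,-4,0,1,0,0,-6,0,1,0,0,-8,0,1,0,0,-8.2,0,1,0,0,-8.2,0,1]'
python3 - <<'E'
from h import *
c=look((180,60,345,270),f='l4.png')
print(go((.558,.1314),-12,.25))
E
```

```text
time: 18.08
tool_pos: [0.5793, -0.1443, 0.2499]
orientation: [0.001, 0.034, 0.999, -0.0]
ft_force: [-0.3, -0.8, -0.3]
grip_width: 1.0
gripper_force: 0.0
(array([ 0.5696, -0.1426], dtype=float32), np.float32(0.1645), np.float32(0.1214), np.float32(-3.9))
(array([ 0.5834, -0.1455], dtype=float32), np.float32(0.086), np.float32(0.046), np.float32(-3.9))
(array([ 1.3 ,  9.12, -0.05]), np.float64(8.140679378809864), 'tcp', array([ 0.5785, -0.1441,  0.2484]), 'hd', np.float64(176.1), 'tilt', array([ 9.e-04,  2.e-04, -1.e+00]))
```

Door reads 86.0 x 46.0 mm at -3.9°, on the section's heading and within about 2 mm of the middle. Next is the window.

```bash
python3 -m creep '[1.3,9.1,0,8,1,1.3,9.1,0,8,1,1.3,9.1,0,8,1,1.3,9.1,0,8,1,1.3,9.1,0,8,1,1.3,9.1,0,8,1,1.3,9.1,0,8,1,1.3,9.1,0,8,1]'
python3 - <<'E'
from h import *
c=look((180,60,345,270),f='l5.png')
print(go((.563,.1304),-12,.003))
E
```

```text
time: 19.12
tool_pos: [0.5584, 0.1294, 0.2485]
orientation: [-0.0, 0.104, 0.995, -0.0]
ft_force: [0.5, -0.3, 0.2]
grip_width: 0.998
gripper_force: 0.0
(array([0.5449, 0.1296], dtype=float32), np.float32(0.1634), np.float32(0.122), np.float32(-8.4))
(array([0.5628, 0.1304], dtype=float32), np.float32(0.0869), np.float32(0.0505), np.float32(-11.8))
(array([-0.14,  0.06,  8.19]), np.float64(0.03716325417144617), 'tcp', array([0.5585, 0.1295, 0.2487]), 'hd', np.float64(168.0), 'tilt', array([ 5.e-04, -5.e-04, -1.e+00]))
```

```bash
python3 -m creep '[-0.14,0.05,1,0,1,-0.14,0.05,3,0,1,-0.14,0.05,5,0,1,-0.14,0.05,6.6,0,1,-0.14,0.05,7.5,0,1,-0.14,0.05,8,0,1,-0.14,0.05,8.17,0,1,-0.14,0.05,8.17,0,0.4,-0.14,0.05,8.17,0,0.4,-0.14,0.05,8.17,0,0.4,-0.14,0.05,8.17,0,0.4,-0.14,0.05,8.17,0,0.4]' 40
```

```text
time: 20.68
tool_pos: [0.5642, 0.1316, 0.0054]
orientation: [0.001, 0.103, 0.995, 0.0]
ft_force: [-1.4, -1.4, 6.1]
grip_width: 0.597
gripper_force: 43.1
```

```bash
python3 -m creep '[0,0,-0.4,0,0.4,0,0,-1.2,0,0.4,0,0,-2.2,0,0.4,0,0,-3,0,0.4,0,0,-3,0,0.4,0,0,-3,0,0.4]'
python3 - <<'E'
from h import *
u=np.array([np.cos(np.radians(16.9)),np.sin(np.radians(16.9))]);p=np.array([.4336,.3716])+.0158*u;print(p,go(p,16.9))
E
```

```text
time: 21.42
tool_pos: [0.5623, 0.1312, 0.0932]
orientation: [-0.0, 0.103, 0.995, -0.0]
ft_force: [-0.2, 0.6, -1.6]
grip_width: 0.601
gripper_force: 42.2
[0.44871765 0.37619309] (array([5.38, 7.21, 0.  ]), np.float64(-28.759994792697086), 'tcp', array([0.5623, 0.1312, 0.0932]), 'hd', np.float64(168.1), 'tilt', array([ 9.e-04, -4.e-04, -1.e+00]))
```

```bash
python3 -m creep '[5.38,7.2,0,-28.8,0.4,5.38,7.2,0,-28.8,0.4,5.38,7.2,0,-28.8,0.4,5.38,7.2,0,-28.8,0.4,5.38,7.2,0,-28.8,0.4,5.38,7.2,0,-28.8,0.4,5.38,7.2,0,-28.8,0.4,5.38,7.2,0,-28.8,0.4,5.38,7.2,0,-28.8,0.4]'
python3 - <<'E'
from h import *
for i in range(3):c=shot('wrist')
print(go((.4487,.3762),16.9))
im=c['color'];hsv=cv2.cvtColor(cv2.GaussianBlur(im,(3,3),0),cv2.COLOR_RGB2HSV)
# piece: restrict to between fingers, above them
p=cv2.inRange(hsv,(0,0,80),(40,52,255));p[:100]=0;p[260:]=0;p[:,:190]=0;p[:,312:]=0
k=max(cv2.findContours(p,0,1)[0],key=cv2.contourArea);print(cv2.boundingRect(k))
for x in (225,250,275):print(x,[tuple(int(a) for a in hsv[y,x]) for y in range(110,200,5)])
for y in (150,):print([tuple(int(a) for a in hsv[y,x]) for x in range(170,335,5)])
E
```

```text
time: 22.55
tool_pos: [0.45, 0.3749, 0.094]
orientation: [-0.0, -0.146, 0.989, -0.0]
ft_force: [0.6, 0.2, -1.5]
grip_width: 0.595
gripper_force: 42.5
(array([ 0.03,  0.03, -0.  ]), np.float64(-0.01441630790455406), 'tcp', array([0.4498, 0.3755, 0.094 ]), 'hd', np.float64(-163.1), 'tilt', array([-1.e-04,  1.e-04, -1.e+00]))
(190, 167, 122, 93)
225 [(17, 71, 93), (18, 66, 177), (17, 68, 173), (18, 67, 176), (18, 67, 175), (18, 67, 175), (17, 67, 175), (18, 66, 175), (18, 64, 174), (17, 66, 175), (18, 67, 175), (18, 65, 173), (20, 46, 99), (19, 44, 99), (19, 43, 112), (20, 40, 127), (20, 44, 127), (20, 43, 126)]
250 [(17, 67, 114), (18, 66, 177), (17, 67, 171), (17, 66, 177), (17, 65, 177), (17, 66, 177), (17, 65, 176), (17, 66, 177), (17, 65, 176), (17, 66, 175), (17, 67, 176), (17, 67, 176), (20, 46, 100), (21, 48, 100), (17, 47, 115), (19, 44, 127), (20, 43, 126), (20, 42, 127)]
275 [(17, 65, 117), (18, 66, 178), (17, 68, 168), (18, 68, 177), (18, 65, 177), (17, 68, 177), (17, 65, 177), (18, 65, 176), (17, 65, 176), (18, 66, 175), (18, 67, 175), (18, 66, 170), (18, 45, 101), (20, 46, 100), (20, 46, 117), (21, 46, 128), (20, 44, 127), (20, 44, 127)]
[(20, 51, 124), (18, 67, 115), (17, 64, 115), (19, 65, 114), (18, 64, 115), (18, 64, 115), (18, 68, 153), (17, 66, 174), (17, 66, 175), (18, 64, 174), (18, 67, 175), (18, 64, 174), (17, 64, 175), (17, 64, 175), (17, 64, 176), (17, 65, 176), (17, 65, 176), (17, 65, 176), (18, 67, 176), (17, 65, 176), (17, 68, 177), (17, 65, 176), (18, 67, 176), (17, 65, 177), (18, 66, 177), (17, 64, 178), (17, 65, 168), (17, 67, 106), (17, 67, 198), (17, 66, 200), (18, 67, 203), (17, 65, 204), (18, 63, 206)]
```

```bash
python3 - <<'E'
from h import *
c=shot('wrist');a=np.radians(16.9);u=np.array([np.cos(a),np.sin(a)]);n=np.array([-u[1],u[0]]);o=np.array([.4336,.3716])
for nm,p in dict(foot=ray(c,250,168,.1006),face=ray(c,250,180,.1246),rail=ray(c,250,114,.014),L=ray(c,197,150,.016),R=ray(c,304,150,.016)).items():
    d=p[:2]-o;print(nm,(d@u).round(4),(d@n).round(4))
E
```

```text
foot -0.0257 -0.0018
face -0.0258 -0.0018
rail -0.0473 -0.0018
L -0.0215 -0.0411
R -0.0215 0.0382
```

```bash
python3 -m creep '[0.04,0.03,1,0,0.4,0.04,0.03,2,0,0.4,0.04,0.03,2.5,0,0.4,0.04,0.03,2.8,0,0.4,0.04,0.03,2.9,0,0.4,0.04,0.03,2.95,0,0.4,0.04,0.03,2.98,0,0.4,0.04,0.03,2.98,0,0.4]'
```

```text
time: 23.75
tool_pos: [0.4485, 0.3769, 0.0054]
orientation: [0.001, -0.147, 0.989, 0.0]
ft_force: [-0.0, -0.3, 3.5]
grip_width: 0.597
gripper_force: 43.1
```

Contact at the floor height. I release, rise and check.

```bash
python3 -m creep '[0,0,0.02,0,0.4,0,0,0.02,0,0.7,0,0,0.02,0,1,0,0,0.02,0,1,0,0,-0.5,0,1,0,0,-2,0,1,0,0,-4,0,1,0,0,-6,0,1,0,0,-8,0,1,0,0,-8.2,0,1,0,0,-8.2,0,1]'
python3 - <<'E'
from h import *
c=look((170,50,350,270),f='l6.png')
print(go((.454,-.347),-3.8))
E
```

```text
time: 25.12
tool_pos: [0.4482, 0.3766, 0.2514]
orientation: [0.001, -0.147, 0.989, 0.0]
ft_force: [-0.1, -0.3, -1.0]
grip_width: 0.998
gripper_force: 0.0
(array([0.4335, 0.3713], dtype=float32), np.float32(0.1625), np.float32(0.1207), np.float32(16.9))
(array([0.4477, 0.3756], dtype=float32), np.float32(0.0861), np.float32(0.0504), np.float32(17.3))
(array([ 6.820e+00, -2.312e+01,  2.000e-02]), np.float64(20.739472659767358), 'tcp', array([0.4476, 0.376 , 0.2499]), 'hd', np.float64(-163.1), 'tilt', array([ 9.e-04, -4.e-04, -1.e+00]))
```

```bash
python3 -m creep '[6.8,-23.1,0,20.7,1,6.8,-23.1,0,20.7,1,6.8,-23.1,0,20.7,1,6.8,-23.1,0,20.7,1,6.8,-23.1,0,20.7,1,6.8,-23.1,0,20.7,1,6.8,-23.1,0,20.7,1,6.8,-23.1,0,20.7,1,6.8,-23.1,0,20.7,1,6.8,-23.1,0,20.7,1,6.8,-23.1,0,20.7,1,6.8,-23.1,0,20.7,1]'
python3 - <<'E'
from h import *
c=shot('wrist');print(go((.454,-.347),-3.8,.012))
im=c['color'];hsv=cv2.cvtColor(cv2.GaussianBlur(im,(3,3),0),cv2.COLOR_RGB2HSV)
for nm,p in dict(foot=(.393,-.343,.05),crown=(.454,-.347,.058),bat=(.436,-.29,.021)).items():
    q=proj(c,p).astype(int);print(nm,q,hsv[q[1],q[0]])
m=cv2.inRange(hsv,(5,33,60),(40,75,255));q=proj(c,(.436,-.346,.04)).astype(int)
r=np.zeros_like(m);cv2.circle(r,tuple(int(a) for a in q),50,255,-1);m&=r
b=rect(c,m,.045);print(b[:4],cv2.boundingRect(b[4]),q)
E
```

```text
time: 26.68
tool_pos: [0.4531, -0.3481, 0.2479]
orientation: [-0.002, 0.034, 0.999, 0.001]
ft_force: [0.4, 1.6, 0.0]
grip_width: 1.003
gripper_force: 0.0
(array([-0.05,  0.15,  7.85]), np.float64(-0.2030198793108866), 'tcp', array([ 0.4531, -0.3512,  0.2476]), 'hd', np.float64(176.0), 'tilt', array([ 3.6e-03, -6.0e-04, -1.0e+00]))
foot [251 113] [ 21  36 136]
crown [251 169] [ 21  41 166]
bat [297 145] [ 27  13 178]
(array([ 0.4351, -0.3468], dtype=float32), np.float32(0.0845), np.float32(0.0478), np.float32(-3.9)) (230, 113, 42, 75) [251 151]
```

The tree is where I left it, at (0.435, -0.347) and -3.9°. I grasp it again.

```bash
python3 -m creep '[0,0.03,1,0,1,0,0.03,3,0,1,0,0.03,5,0,1,0,0.03,6.5,0,1,0,0.03,7.3,0,1,0,0.03,7.75,0,1,0,0.03,7.87,0,1,0,0.03,7.87,0,0.4,0,0.03,7.87,0,0.4,0,0.03,7.87,0,0.4,0,0.03,7.87,0,0.4,0,0.03,7.87,0,0.4]' 40
```

```text
time: 28.22
tool_pos: [0.4558, -0.3458, 0.0158]
orientation: [0.001, 0.033, 0.999, -0.001]
ft_force: [-0.4, 0.6, 6.3]
grip_width: 0.564
gripper_force: 42.2
```

```bash
python3 -m creep '[0,0,-0.4,0,0.4,0,0,-1.2,0,0.4,0,0,-2.2,0,0.4,0,0,-3,0,0.4,0,0,-3,0,0.4,0,0,-3,0,0.4]'
python3 - <<'E'
from h import *
a=np.radians(-8.4);u=np.array([np.cos(a),np.sin(a)]);p=np.array([.5447,.1295])+(.0158+.018)*u;print(p,go(p,-8.4))
E
```

```text
time: 28.98
tool_pos: [0.4543, -0.3447, 0.1038]
orientation: [-0.0, 0.033, 0.999, 0.0]
ft_force: [-0.2, 0.0, -2.1]
grip_width: 0.561
gripper_force: 41.6
[0.5781374  0.12456239] (array([-3.090e+00,  1.588e+01,  1.000e-02]), np.float64(4.636311527761563), 'tcp', array([ 0.4543, -0.3447,  0.1038]), 'hd', np.float64(176.2), 'tilt', array([ 8.e-04,  5.e-04, -1.e+00]))
```

```bash
python3 -m creep '[-3.12,15.9,0,4.6,0.4,-3.12,15.9,0,4.6,0.4,-3.12,15.9,0,4.6,0.4,-3.12,15.9,0,4.6,0.4,-3.12,15.9,0,4.6,0.4,-3.12,15.9,0,4.6,0.4,-3.12,15.9,0,4.6,0.4,-3.12,15.9,0,4.6,0.4,-3.12,15.9,0,4.6,0.4,-3.12,15.9,0,4.6,0.4,-3.12,15.9,0,4.6,0.4,-3.12,15.9,0,4.6,0.4]'
python3 - <<'E'
from h import *
for i in range(3):c=shot('wrist')
M,t=T();print(go((.5791,.1244),-8.4,.005))
im=c['color'];hsv=cv2.cvtColor(cv2.GaussianBlur(im,(3,3),0),cv2.COLOR_RGB2HSV)
a=np.radians(-8.4);u=np.array([np.cos(a),np.sin(a)]);n=np.array([-u[1],u[0]]);o=np.array([.5447,.1295]);zb=t[2]+.0062
q=proj(c,(*(t[:2]-.061*u),zb)).round().astype(int);print('pred foot px',q)
print([(y,int(hsv[y,q[0],1]),int(hsv[y,q[0],2])) for y in range(q[1]-16,q[1]+30,2)])
y=q[1]+22;s=hsv[y,:,1]<55;print('row',[x for x in range(190,320) if s[x]!=s[x-1]])
np.save('c.npy',[zb,q[0],q[1]])
E
```

```text
time: 30.48
tool_pos: [0.5792, 0.1235, 0.1044]
orientation: [-0.0, 0.074, 0.997, -0.0]
ft_force: [-0.4, -1.3, -1.0]
grip_width: 0.564
gripper_force: 41.9
(array([0.02, 0.01, 3.32]), np.float64(-0.024558434498658244), 'tcp', array([0.5795, 0.1241, 0.1046]), 'hd', np.float64(171.6), 'tilt', array([-2.e-04,  0.e+00, -1.e+00]))
pred foot px [252 128]
[(112, 64, 186), (114, 66, 185), (116, 65, 185), (118, 64, 186), (120, 66, 186), (122, 65, 185), (124, 54, 132), (126, 46, 111), (128, 46, 166), (130, 44, 205), (132, 44, 207), (134, 43, 207), (136, 43, 207), (138, 44, 207), (140, 45, 206), (142, 43, 206), (144, 44, 185), (146, 45, 208), (148, 43, 206), (150, 44, 207), (152, 44, 195), (154, 45, 200), (156, 45, 206)]
row [212, 287]
```

```bash
python3 -m creep '[-0.05,0.03,1,0,0.4,-0.05,0.03,2,0,0.4,-0.05,0.03,2.6,0,0.4,-0.05,0.03,3,0,0.4,-0.05,0.03,3.15,0,0.4,-0.05,0.03,3.23,0,0.4,-0.05,0.03,3.28,0,0.4,-0.05,0.03,3.28,0,0.4]'
```

```text
time: 31.62
tool_pos: [0.5817, 0.1256, 0.0068]
orientation: [0.001, 0.073, 0.997, 0.0]
ft_force: [-1.3, -0.7, 1.6]
grip_width: 0.564
gripper_force: 42.2
```

```bash
python3 -m creep '[0,0,0.03,0,0.4,0,0,0.03,0,0.4,0,0,0.03,0,0.7,0,0,0.03,0,1,0,0,0.03,0,1,0,0,-0.5,0,1,0,0,-2,0,1,0,0,-4,0,1,0,0,-6,0,1,0,0,-8,0,1,0,0,-8.2,0,1,0,0,-8.2,0,1]'
python3 - <<'E'
from h import *
c=look((170,50,350,270),f='l7.png')
im=c['color'];hsv=cv2.cvtColor(cv2.GaussianBlur(im,(3,3),0),cv2.COLOR_RGB2HSV)
p=cv2.inRange(hsv,(0,0,95),(40,48,255));p[:, :200]=0;p[:,310:]=0;p[:60]=0;p[250:]=0
k=max(cv2.findContours(p,0,1)[0],key=cv2.contourArea)
a=np.radians(-8.4);u=np.array([np.cos(a),np.sin(a)]);n=np.array([-u[1],u[0]]);o=np.array([.5447,.1295])
m=np.zeros_like(p);cv2.drawContours(m,[k],-1,255,-1)
P=np.array([((r:=ray(c,x,y,.037)[:2]-o)@u,r@n) for y,x in np.argwhere(m)])
f=P[:,0].min();print('along',f,P[:,0].max())
for lo,hi in((.003,.02),(.055,.068)):
    s=P[(P[:,0]>f+lo)&(P[:,0]<f+hi),1];print('lat',s.min(),s.max(),(s.min()+s.max())/2,s.mean())
E
```

```text
time: 33.12
tool_pos: [0.5814, 0.1255, 0.2529]
orientation: [0.001, 0.073, 0.997, 0.0]
ft_force: [1.2, 0.4, -0.8]
grip_width: 1.001
gripper_force: 0.0
(array([0.5452, 0.1297], dtype=float32), np.float32(0.1617), np.float32(0.1216), np.float32(-8.4))
(array([0.5611, 0.1277], dtype=float32), np.float32(0.0834), np.float32(0.0475), np.float32(-8.4))
along -0.025244622612276123 0.05818336957798134
lat -0.01324541907744446 0.014516855330748554 0.0006357181266520469 0.0005563968583210225
lat -0.022116948498405006 0.023490673673571168 0.000686862587583081 0.0007689524783468241
```

All three pieces measure centred within about 2 mm and are straight. The gripper is clear of everything, so I hand in.

```bash
python3 -c "
from plant import arm
print(arm.sign_off())"
```

```text
the job is handed in; nothing more can be done
None
```

I handed the job in at about 33 s: the door is on the steps section, the window on the balcony section and the tree on the fence section. Each measured straight (within 0.5°) and within about 2 mm of the field's middle, with its foot the right way. The figurine, tumbler and tool jar were left alone.

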